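# Slide the plate holder home under the leaf springs of a contact printer

### The arm

A 7-joint arm with a two-finger parallel gripper is mounted at the origin on the work surface. World frame = base frame: x ahead of the robot, y to its left, z up, the work surface at z = 0. Lengths are in m, angles in rad, forces in N, time in s.
With the tool pointing down it reaches from about 0.4 to 0.925 m from the base axis. Payload 4.1 kg.
Tool frame: the origin (TCP) lies between the finger pads; the fingertips stand 25 mm ahead of it and the grasp point (between the pads) lies 6 mm ahead of it; z points along the fingers, y is the line along which they close (so a half turn about z gives the same grasp; the last joint's range is limited). The gripper opens to 85 mm and grips with 20 to 120 N. Pads are 22 mm wide; open, the fingers measure 114 mm over their backs; the gripper's body (76 mm by 85 mm) begins 54 mm behind the grasp point. The pads swing forward as they close: fully open they stand 13 mm farther back than shut.
Start: joints at [-1.339, 0.398, 0.045, 1.537, -0.019, 1.207, -0.051], TCP at [0.211, 0.615, 0.256] pointing down, gripper open.
Joint ranges: [-2.82, 2.82], [-0.49, 2.23], [-1.37, 1.46], [0, 2.46], [-1.36, 4.5], [0.23, 2], [-2.94, 2.94]. Speed limits (rad/s): [2.57, 2.57, 3.14, 3.14, 3.14, 3.14, 3.14].

### API

Orientations are given as a rotation vector (axis times angle).
In Python, from workcell import read_state, eyes, manip gives the robot as it stands.
- The arm moves only by the shell command python3 -m handwheel 'ROWS' [FORCE]. ROWS is JSON, a list that holds one entry, the list of rows, each a list of 7 numbers: the turn, a rotation vector about the tool's x, y, z in units of 30 degrees (1.0 is 30 degrees), then the shift along the tool's x, y, z in units of 150 mm (1.0 is 150 mm), then the finger opening in mm, from 0 to 85.4. A call has 1 to 12 rows; each row is the pose to reach, as a shift and turn from the pose commanded when the call began, along the tool's axes at that moment; what a row does not reach only later rows make up. A row lasts 1/10 s, in which the tool goes at most 50 mm and 8.59 degrees, less where a joint would pass 70% of its speed; a pose out of reach is approached as far as the arm can. A call with a number of a shift or a turn outside -1 to 1 is refused whole. A call with a gripper value outside its range is refused whole. The fingers move at their own pace and stop on an object; FORCE is the grip in N (left out, the last holds). Time passes only in rows, so rows that repeat a pose let the fingers close. It gives the time, the measured TCP pose, the force, the opening and the grip force at its end, in the units of the state.
- read_state(): the state, without advancing time (a new reading comes with each control period).
- eyes.grab_frame(name): name is "side" or "top" or "wrist"; returns the picture (480x640x3 uint8, red, green, blue); there is no depth.
- eyes.camera_params(name): a dict with "camera_matrix" (3x3 intrinsics, pixels), "R" (3x3) and "t" (3): a world point X has camera coordinates R X + t; the wrist camera has in their place "tool_from_camera" (4x4, takes a point from camera to tool coordinates, whose origin is the TCP and whose axes are the flange's). Camera axes: x right, y down, z forward; pixel columns grow to the right and rows downward; lengths in m; the calibration is good to about 2 mm. A picture is of the moment at which its call begins: read the wrist's pose just before it. camera_params takes no time and is no camera call.
- manip.finish_job(): hands the job in; it is judged then, once.
The state is a dict: "time_s": time; "joints": joint angles; "dq": joint speeds; "effort": joint torques, N m; "tool_pos": TCP position; "eef_rot": TCP orientation; "ft_force": force on the tool from outside, world axes, zero at the start; "wrist_torque": the same for the moment, N m; "gripper_width": finger opening in m; "gripper_force": force on a finger pad.
Only numpy, scipy, OpenCV 4.12 (cv2) and the standard library are available. Lean on these libraries where they do the work, as an engineer would, in place of code of your own. Each camera call takes 0.05 s, during which the arm holds its last target. There are 200 camera calls.

### The job

Load the plate holder into the contact-printing stand: with the fingertips, press its rear deck down hard until the sprung bed is fully down, and, keeping it pressed, push it along the channel under the bridge and its two leaf springs until it is fully home against the end stop. Then let go and move clear. Do not lift or carry anything, and leave the other things where they are.

Things in the scene. Friction and masses are not known exactly. Their poses are not given: they have to be found in the camera images.
- stand: Grey wooden printing stand fixed to the table. Origin on the table, below the bridge's entry face, on the channel's centre line; z up, x the loading direction (to the end stop), y left of it. Sizes in mm: baseboard 18 thick, x -215 to 125, y -125 to 65 (beyond y=-63 a side ledge with small things). Two rails 16 high make a channel y -47 to 47, x -215 to 112, floor at z=18.
- bridge (a point): Middle of the underside of the stand's steel bridge, at its entry face (stand x=0, z=33 mm, 15 mm above the channel floor). The bridge crosses the channel from stand x=0 to 25 mm; its top is at z=47 mm. From its exit face two steel leaf springs slope down to x=80 mm.
- stop (a point): Point on the face of the stand's end stop, a wooden bar 26 mm high, at the channel floor on the centre line (stand x=100 mm, z=18 mm).
- holder: Loose dark-wood plate holder, 170 x 90 x 12 mm (x, y, z), about 0.22 kg, on the sprung bed, its x in the loading direction. Origin: centre of its underside, at z=26 mm at the start, front edge 2 to 22 mm short of the bridge and its top 5 mm too high to pass below it; 18 mm when pressed fully down. Home, the origin is at stand x=15, z=18 mm. Its front part carries a dark glass plate.
- deck (a point): Middle of the holder's bare rear deck, on its top face (holder x=-62.5, z=12 mm; deck 45 mm long, 90 mm wide). Press here and push forward against the light-wood rib across the holder, whose rear face is 22.5 mm further in +x; the rib is 12 mm thick, 72 mm wide and 12 mm high.
- bed (a joint): Travel (m) of the sprung bed, an aluminium plate in the channel floor from stand x=-198 to -79 mm: 0 = up, 8 mm above the floor; 0.008 = level with the floor; at most 0.0088. Starts to sink at about 5 N, fully down at about 12 N, holder's weight included; springs up when let go. When the holder is home it is past the bed, which springs up behind it.
- leaf_l (a joint): Lift angle (rad) of the leaf spring at stand y=+25 mm, 18 mm wide: 0 = at rest, its tip 3 mm above the channel floor; about 0.16 when the tip rides on the holder's top. It presses with about 2 N and gives way to the holder's front edge.
- leaf_r (a joint): The same for the leaf spring at stand y=-25 mm.
- can: Bystander: black film canister, 32 mm across, 48 mm tall, standing on the stand's side ledge. Origin at its underside.
- clip: Bystander: small steel paper clamp 45 x 14 x 22 mm on the stand's side ledge. Origin at its underside.
- jar: Bystander: amber jar with black lid, 48 mm across, 62 mm tall, on the table beside the stand. Origin at its underside.
- beaker: Bystander: white cup, 70 mm across, 90 mm tall. Origin at its underside.
- bottle: Bystander: amber chemical bottle, 68 mm across, 150 mm tall. Origin at its underside.
- roller: Bystander: rubber hand roller 90 mm wide with a wooden handle. Origin at its underside (brush, roller: near the middle of the tool).
- brush: Bystander: wooden-handled brush lying on the table. Origin at its underside (brush, roller: near the middle of the tool).
Mind the look-alikes: they are no part of the job. Of the things like the holder, leave any that is yellow; of the rest the smaller one is meant.

How it is judged:
By the outcome, as a careful person would: the job done as asked, in the order asked, and still so for the second after the job is handed in, with the robot touching nothing.
It also fails if it takes over 48 s, if anything falls off the work surface, if the arm or the gripper's body presses on something with over 40 N, if the wrist force passes 120 N, or if a joint passes its speed limit or range.

## Working session

There is one attempt and no reset: what is moved stays moved. The work goes in short steps, Python scripts to look and compute and a shell command to move; the robot and the scene stay as the last step left them, time stands still between calls to the robot, and variables do not carry over. Pictures are saved under pics/ and viewed, at most 10 in all, crops included, and the job is handed in when it is done.

```bash
mkdir -p pics; python3 - <<'E'
from workcell import read_state, eyes
import cv2,json
s=read_state();print({k:s[k] for k in('time_s','tool_pos','eef_rot','ft_force')})
for n in('side','top'):
    cv2.imwrite(f'pics/{n}0.png',eyes.grab_frame(n)[:,:,::-1])
    p=eyes.camera_params(n);print(n,p)
print(eyes.camera_params('wrist'))
E
```

```text
{'time_s': 0.0, 'tool_pos': array([0.21090946, 0.61420555, 0.25527165]), 'eef_rot': array([-5.17072444e-01, -3.09854862e+00,  3.02790766e-03]), 'ft_force': array([-0.3405359 , -0.12027202,  0.08973007])}
side {'camera_matrix': array([[594.71570252,   0.        , 315.98307714],
       [  0.        , 594.71570252, 236.94495634],
       [  0.        ,   0.        ,   1.        ]]), 'R': array([[ 0.93555596, -0.35239911, -0.02345036],
       [-0.20217369, -0.47992549, -0.85369627],
       [ 0.28958738,  0.80342168, -0.52024297]]), 't': array([-0.46798127,  0.16972109,  1.03936191])}
top {'camera_matrix': array([[486.85733995,   0.        , 313.4496737 ],
       [  0.        , 486.85733995, 245.29381109],
       [  0.        ,   0.        ,   1.        ]]), 'R': array([[ 0.01932635, -0.99972218,  0.01349245],
       [-0.99829554, -0.02003854, -0.0548131 ],
       [ 0.05506824, -0.01241011, -0.99840547]]), 't': array([0.00773847, 0.50814552, 1.1614637 ])}
{'camera_matrix': array([[336.16687018,   0.        , 320.02923516],
       [  0.        , 336.16687018, 245.76115416],
       [  0.        ,   0.        ,   1.        ]]), 'tool_from_camera': array([[ 7.55851401e-04, -9.50668768e-01, -3.10206901e-01,
         8.10166365e-02],
       [ 9.99999694e-01,  6.56622833e-04,  4.24298587e-04,
         1.17291127e-04],
       [-1.99678481e-04, -3.10207127e-01,  9.50668974e-01,
        -1.16475398e-01],
       [ 0.00000000e+00,  0.00000000e+00,  0.00000000e+00,
         1.00000000e+00]])}
```

View pics/top0.png

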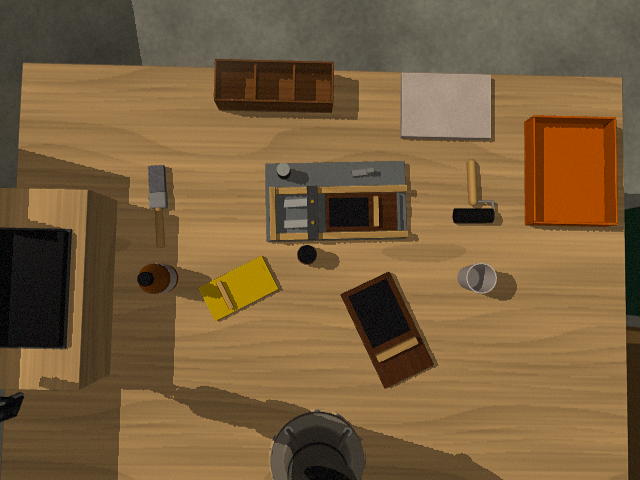

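View pics/side0.png

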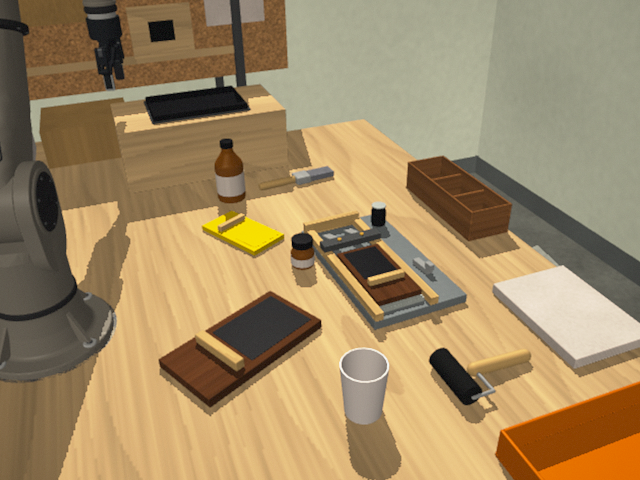

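The top view shows three holder-like things: yellow at (240,288), a large brown one at (388,330), and a small brown one in the stand at (352,212). The yellow one is ruled out. The one in the stand is the smaller of the other two, and it sits on the bed before the bridge at (313,212), so it is the holder. Loading goes left in the image (world +y). I'll confirm this in one enlarged crop.

```bash
python3 - <<'E'
import cv2
i=cv2.imread('pics/top0.png')[155:250,258:418]
cv2.imwrite('pics/crop0.png',cv2.resize(i,None,fx=5,fy=5,interpolation=cv2.INTER_CUBIC))
E
```

```text
(no output)
```

View pics/crop0.png

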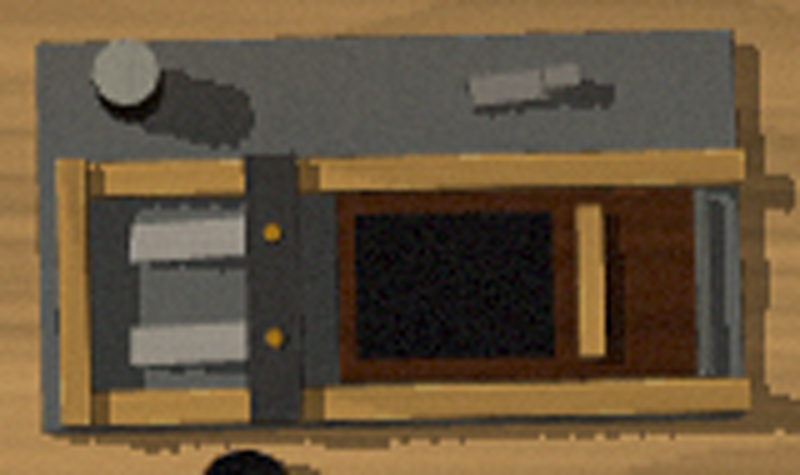

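The crop confirms it. The small brown holder is in the channel, with its front edge at crop x=340, rear edge at 695 and rib rear face at 604. The bridge entry is at about 300 and the stop face at about 89. Next I fit the stand pose from the known corners.

```bash
cat > h.py <<'E'
import numpy as np
from workcell import read_state, eyes
from scipy.optimize import least_squares
from scipy.spatial.transform import Rotation as Ro
def ray(cam,uv,z):
    p=eyes.camera_params(cam);d=p['R'].T@np.linalg.solve(p['camera_matrix'],[*uv,1]);c=-p['R'].T@p['t']
    return c+d*(z-c[2])/d[2]
def crop(u,v): return (258+(u+.5)/5-.5,155+(v+.5)/5-.5)
def s2w(P,x,y):
    c,s=np.cos(P[2]),np.sin(P[2]);return np.array([P[0]+c*x-s*y,P[1]+s*x+c*y])
E
python3 - <<'E'
from h import *
pts=[((37,43),125,-125,18),((733,30),-215,-125,18),((43,432),125,65,18),((88,160),100,-50,44),((90,424),100,63,44),((745,150),-215,-63,34),((750,410),-215,63,34)]
W=[ray('top',crop(*p[0]),p[3]/1e3)[:2] for p in pts]
f=lambda P:np.concatenate([s2w(P,p[1]/1e3,p[2]/1e3)-w for p,w in zip(pts,W)])
r=least_squares(f,[.5,0,1.57]);P=r.x;print(P,np.degrees(P[2]),(r.fun.reshape(-1,2)*1e3).round(1))
def ws(w):
    d=w[:2]-P[:2];c,s=np.cos(P[2]),np.sin(P[2]);return (np.array([c*d[0]+s*d[1],-s*d[0]+c*d[1]])*1e3).round(1)
for n,u,z in[('front',(340,195),38),('front',(340,380),38),('rear',(695,190),38),('rear',(695,380),38),('ribrear',(604,204),50),('ribrear',(604,356),50),('bridge',(300,155),47),('bridge',(302,420),47)]:
    print(n,ws(ray('top',crop(*u),z/1e3)))
np.save('P.npy',P)
s=read_state();R=Ro.from_rotvec(s['eef_rot']).as_matrix();print(R.round(3),s['tool_pos'])
E
```

```text
[0.58729956 0.01016648 1.60456518] 91.93481287469609 [[ 3.4  0.2]
 [ 0.9 -1.3]
 [ 2.4  1.3]
 [-9.5  0.5]
 [ 2.6  0.6]
 [ 0.7 -0.3]
 [-0.4 -1.1]]
front [-20.1 -42.3]
front [-18.7  46. ]
rear [-189.5  -42.7]
rear [-187.3   48.2]
ribrear [-144.   -34.6]
ribrear [-142.5   37.3]
bridge [ -1.1 -60.2]
bridge [-0.2 65.3]
[[-0.946  0.325 -0.   ]
 [ 0.325  0.946 -0.002]
 [-0.    -0.002 -1.   ]] [0.21090867 0.61431194 0.25540221]
```

```bash
cat >> h.py <<'E'
def plan(x,y,z,P=None):
    "tool-axis shift (units of 150mm) from the present TCP to stand (x,y) mm with TCP height z mm; yaw error in 30deg units"
    P=np.load('P.npy') if P is None else P
    s=read_state();R=Ro.from_rotvec(s['eef_rot']).as_matrix()
    w=np.append(s2w(P,x/1e3,y/1e3),z/1e3)
    yaw=P[2]; X=np.array([np.cos(yaw),np.sin(yaw),0]);T=np.column_stack([X,np.cross([0,0,-1],X),[0,0,-1]])
    turn=Ro.from_matrix(R.T@T).as_rotvec()
    print('t',s['time_s'],'shift',(R.T@(w-s['tool_pos'])/.15).round(3),'turn',(np.degrees(turn)/30).round(3),'w',w.round(3),'pos',s['tool_pos'].round(4),'q',np.round(s['joints'],2),'F',np.round(s['ft_force'],1),'wid',round(s['gripper_width'],4))
E
python3 - <<'E'
from h import *
pts=[((37,43),125,-125,18),((733,30),-215,-125,18),((43,432),125,65,18),((90,424),100,63,44),((745,150),-215,-63,34),((750,410),-215,63,34)]
W=[ray('top',crop(*p[0]),p[3]/1e3)[:2] for p in pts]
f=lambda P:np.concatenate([s2w(P,p[1]/1e3,p[2]/1e3)-w for p,w in zip(pts,W)])
r=least_squares(f,[.5,0,1.57]);P=r.x;print(P,(r.fun.reshape(-1,2)*1e3).round(1))
np.save('P.npy',P)
E
python3 -m handwheel '[[[0,0,0.5,-0.47,-0.46,0,40],[0,0,1,-0.95,-0.93,0,40],[0,0,1,-0.95,-0.93,0,40],[0,0,1,-0.95,-0.93,0,40],[0,0,1,-0.95,-0.93,0,40]]]'
python3 -c "from h import *;plan(-158,0,200)"
```

```text
[0.58537653 0.01010139 1.61145952] [[ 0.6  1. ]
 [ 0.4 -0.5]
 [-0.4  0.8]
 [ 0.   0.1]
 [ 0.2  0.1]
 [-0.8 -1.5]]
time_s: 0.6
tool_pos: [0.3053, 0.4291, 0.2561]
eef_rot: [1.318, 2.849, -0.005]
ft_force: [0.3, 1.1, -0.2]
gripper_width: 0.0405
gripper_force: 0.0
t 0.6 shift [-4.166 -1.034  0.393] turn [-1.000e-03  9.000e-03  1.267e+00] w [ 0.592 -0.148  0.2  ] pos [0.3053 0.4291 0.2561] q [-1.22  0.18  0.21  1.83 -0.04  1.13 -0.29] F [ 0.3  1.1 -0.2] wid 0.0405
```

```bash
python3 -m handwheel '[[[0,0,0.33,-0.33,-0.1,0,40],[0,0,1,-1,-0.25,0,40],[0,0,1,-1,-0.25,0,40],[0,0,1,-1,-0.25,0,40]]]' >/dev/null
python3 -c "from h import *;plan(-158,0,200)"
```

```text
t 1.0 shift [-3.145  0.908  0.383] turn [0.001 0.005 0.264] w [ 0.592 -0.148  0.2  ] pos [0.3739 0.2924 0.2562] q [-1.09  0.08  0.36  1.95 -0.03  1.12 -0.54] F [-0.   0.1 -0.3] wid 0.0404
```

```bash
python3 -m handwheel '[[[0,0,0.26,-0.33,0.1,0,40],[0,0,0.26,-0.66,0.2,0,40],[0,0,0.26,-1,0.3,0,40],[0,0,0.26,-1,0.3,0,40]]]' >/dev/null
python3 -c "from h import *;plan(-158,0,200)"
python3 -m handwheel '[[[0,0,0,-0.33,0.22,0,40],[0,0,0,-0.66,0.44,0,40],[0,0,0,-1,0.66,0,40],[0,0,0,-1,0.66,0,40]]]' >/dev/null
python3 -c "from h import *;plan(-158,0,200)"
```

```text
t 1.4 shift [-2.054  0.876  0.382] turn [0.002 0.004 0.012] w [ 0.592 -0.148  0.2  ] pos [0.446  0.154  0.2565] q [-0.91  0.08  0.51  1.96 -0.04  1.12 -0.33] F [-0.1  0.1 -0.6] wid 0.0404
t 1.8 shift [-1.085  0.202  0.377] turn [0.002 0.003 0.026] w [ 0.592 -0.148  0.2  ] pos [0.5526 0.0132 0.2562] q [-0.63  0.27  0.64  1.79 -0.17  1.15  0.12] F [0.7 0.6 0.1] wid 0.0402
```

```bash
python3 -m handwheel '[[[0,0,0.02,-0.33,0.1,0.1,40],[0,0,0.02,-0.66,0.2,0.25,40],[0,0,0.02,-1,0.2,0.45,40],[0,0,0.02,-1,0.2,0.5,40],[0,0,0.02,-1,0.2,0.5,40]]]' >/dev/null
python3 -c "
from h import *;import cv2
plan(-158,0,100)
cv2.imwrite('pics/w1.png',eyes.grab_frame('wrist')[:,:,::-1])"
```

```text
t 2.3 shift [-0.089  0.029  0.522] turn [-0.011  0.002  0.001] w [ 0.592 -0.148  0.1  ] pos [ 0.5874 -0.1345  0.1783] q [-0.33  0.46  0.64  1.75 -0.31  1.04  0.46] F [-0.2  1.2  0.9] wid 0.0402
```

View pics/w1.png

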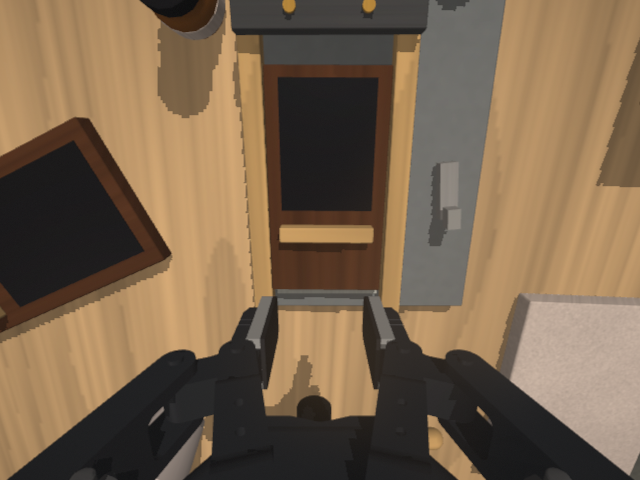

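The wrist view shows the rib with its top rear edge at (279–373, 243), the holder's rear edge at about (272–381, 291), and the bridge above. I'll check these against the stand pose.

```bash
python3 - <<'E'
from h import *
P=np.load('P.npy');s=read_state();p=eyes.camera_params('wrist')
R=Ro.from_rotvec(s['eef_rot']).as_matrix();M=p['tool_from_camera']
def wr(uv,z):
    d=R@M[:3,:3]@np.linalg.solve(p['camera_matrix'],[*uv,1]);c=s['tool_pos']+R@M[:3,3]
    return c+d*(z-c[2])/d[2]
def ws(w):
    d=w[:2]-P[:2];c,sn=np.cos(P[2]),np.sin(P[2]);return (np.array([c*d[0]+sn*d[1],-sn*d[0]+c*d[1]])*1e3).round(1)
for n,u,z in[('ribrear',(279,243),50),('ribrear',(373,243),50),('rear',(272,291),38),('rear',(381,291),38),('front',(264,66),38),('front',(392,66),38),('bridge',(325,34),33),('railend',(465,305),18)]:
    print(n,ws(wr(u,z/1e3)))
print(ws(s['tool_pos']))
E
```

```text
ribrear [-140.    35.6]
ribrear [-139.6  -36.6]
rear [-186.4   44.5]
rear [-185.9  -47.6]
front [-16.1  43.3]
front [-15.7 -44.8]
bridge [4.6 1.4]
railend [-209.2 -129.8]
[-142.1    2.4]
```

```bash
python3 -m handwheel '[[[-0.01,0,0,-0.116,0.03,0.2,40],[-0.01,0,0,-0.116,0.03,0.45,40],[-0.01,0,0,-0.116,0.03,0.65,40],[-0.01,0,0,-0.116,0.03,0.69,40],[-0.01,0,0,-0.116,0.03,0.69,40],[-0.01,0,0,-0.116,0.03,0.69,40]]]' >/dev/null
python3 -c "from h import *;plan(-162,0,60)"
```

```text
t 2.95 shift [-0.021 -0.033  0.132] turn [0.017 0.    0.014] w [ 0.592 -0.152  0.06 ] pos [ 0.5966 -0.1483  0.0798] q [-0.24  0.59  0.57  1.8  -0.41  0.86  0.56] F [-0.2 -0.3 -0.2] wid 0.04
```

```bash
python3 -m handwheel '[[[0.01,0,0.01,-0.01,-0.02,0.02,40],[0.01,0,0.01,-0.01,-0.02,0.04,40],[0.01,0,0.01,-0.01,-0.02,0.06,40],[0.01,0,0.01,-0.01,-0.02,0.08,40],[0.01,0,0.01,-0.01,-0.02,0.08,40],[0.01,0,0.01,-0.01,-0.02,0.08,40]]]' >/dev/null
python3 -c "from h import *;plan(-162,0,60)"
```

```text
t 3.55 shift [-0.007  0.     0.037] turn [-0.    -0.     0.001] w [ 0.592 -0.152  0.06 ] pos [ 0.5919 -0.1508  0.0656] q [-0.23  0.6   0.56  1.81 -0.42  0.84  0.57] F [-0.1 -0.  -0.3] wid 0.04
```

```bash
python3 -m handwheel '[[[0,0,0,0,0,0.015,40],[0,0,0,0,0,0.03,40],[0,0,0,0,0,0.045,40],[0,0,0,0,0,0.06,40],[0,0,0,0,0,0.06,40],[0,0,0,0,0,0.06,40]]]'
python3 -c "from h import *;plan(-162,0,50)"
```

```text
time_s: 4.15
tool_pos: [0.5921, -0.1508, 0.0573]
eef_rot: [-2.175, -2.266, -0.001]
ft_force: [-0.9, 0.9, 5.8]
gripper_width: 0.0399
gripper_force: 2.9
t 4.15 shift [-0.006 -0.001  0.048] turn [ 0.001 -0.001  0.001] w [ 0.592 -0.152  0.05 ] pos [ 0.5921 -0.1508  0.0573] q [-0.23  0.62  0.55  1.82 -0.42  0.83  0.58] F [-0.9  0.9  5.8] wid 0.0399
```

```bash
python3 -m handwheel '[[[0,0,0,0,0,0.015,40],[0,0,0,0,0,0.03,40],[0,0,0,0,0,0.045,40],[0,0,0,0,0,0.06,40],[0,0,0,0,0,0.06,40],[0,0,0,0,0,0.06,40]]]'
python3 -c "from h import *;plan(-162,0,50)"
```

```text
time_s: 4.75
tool_pos: [0.5923, -0.1509, 0.0534]
eef_rot: [-2.174, -2.264, -0.005]
ft_force: [-11.6, 5.1, 38.7]
gripper_width: 0.0403
gripper_force: 19.8
t 4.75 shift [-0.006 -0.002  0.023] turn [ 0.001 -0.008 -0.   ] w [ 0.592 -0.152  0.05 ] pos [ 0.5923 -0.1509  0.0534] q [-0.22  0.62  0.55  1.82 -0.43  0.82  0.58] F [-11.6   5.1  38.7] wid 0.0403
```

```bash
python3 -m handwheel '[[[0,0,0,0,0,-0.01,40],[0,0,0,0.02,0,-0.01,40],[0,0,0,0.04,0,-0.01,40],[0,0,0,0.06,0,-0.01,40],[0,0,0,0.08,0,-0.01,40],[0,0,0,0.1,0,-0.01,40],[0,0,0,0.1,0,-0.01,40]]]'
python3 -c "
from h import *;import cv2
plan(-162,0,50)
i=eyes.grab_frame('side')[200:330,290:480,::-1]
cv2.imwrite('pics/s2.png',cv2.resize(i,None,fx=4,fy=4,interpolation=cv2.INTER_CUBIC))"
```

```text
time_s: 5.45
tool_pos: [0.5928, -0.1459, 0.0536]
eef_rot: [2.169, 2.253, -0.007]
ft_force: [-2.4, -11.9, 18.5]
gripper_width: 0.0403
gripper_force: 9.1
t 5.45 shift [-0.038 -0.007  0.024] turn [ 0.012  0.025 -0.006] w [ 0.592 -0.152  0.05 ] pos [ 0.5928 -0.1459  0.0536] q [-0.25  0.62  0.56  1.83 -0.42  0.81  0.56] F [ -2.4 -11.9  18.5] wid 0.0403
```

View pics/s2.png

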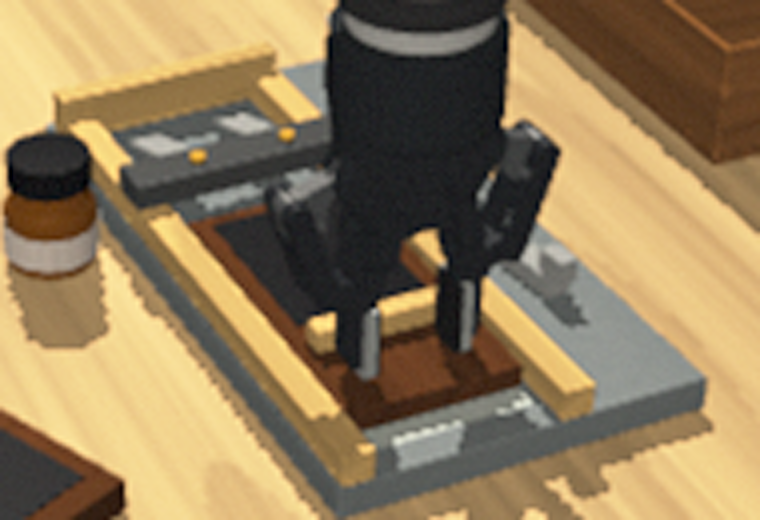

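The side view shows both fingertips on the rear deck behind the rib, with the holder down in the channel and level. I'll keep pressing and push forward.

```bash
python3 -m handwheel '[[[0,0,0,0.02,0,0.01,40],[0,0,0,0.04,0,0.01,40],[0,0,0,0.06,0,0.01,40],[0,0,0,0.08,0,0.01,40],[0,0,0,0.1,0,0.01,40],[0,0,0,0.12,0,0.01,40],[0,0,0,0.14,0,0.01,40],[0,0,0,0.14,0,0.01,40]]]'
python3 -c "from h import *;plan(-162,0,50)"
```

```text
time_s: 6.3
tool_pos: [0.5937, -0.1283, 0.0536]
eef_rot: [2.166, 2.247, -0.007]
ft_force: [-2.0, -17.4, 23.2]
gripper_width: 0.0397
gripper_force: 11.3
t 6.3 shift [-0.155 -0.018  0.027] turn [ 0.02   0.034 -0.007] w [ 0.592 -0.152  0.05 ] pos [ 0.5937 -0.1283  0.0536] q [-0.28  0.61  0.56  1.84 -0.42  0.8   0.53] F [ -2.  -17.4  23.2] wid 0.0397
```

```bash
python3 -m handwheel '[[[0,0,0,0.02,-0.01,0.005,40],[0,0,0,0.04,-0.01,0.005,40],[0,0,0,0.06,-0.01,0.005,40],[0,0,0,0.08,-0.01,0.005,40],[0,0,0,0.1,-0.01,0.005,40],[0,0,0,0.12,-0.01,0.005,40],[0,0,0,0.14,-0.01,0.005,40],[0,0,0,0.16,-0.01,0.005,40],[0,0,0,0.16,-0.01,0.005,40]]]'
python3 -c "
from h import *;import cv2
plan(-43,0,50)
i=eyes.grab_frame('side')[200:330,290:480,::-1]
cv2.imwrite('pics/s3.png',cv2.resize(i,None,fx=4,fy=4,interpolation=cv2.INTER_CUBIC))"
```

```text
time_s: 7.2
tool_pos: [0.5922, -0.106, 0.0536]
eef_rot: [2.165, 2.245, -0.007]
ft_force: [-2.8, -18.6, 25.5]
gripper_width: 0.04
gripper_force: 13.0
t 7.2 shift [ 0.489 -0.016  0.014] turn [ 0.024  0.037 -0.009] w [ 0.587 -0.033  0.05 ] pos [ 0.5922 -0.106   0.0536] q [-0.32  0.6   0.56  1.86 -0.42  0.79  0.49] F [ -2.8 -18.6  25.5] wid 0.04
```

View pics/s3.png

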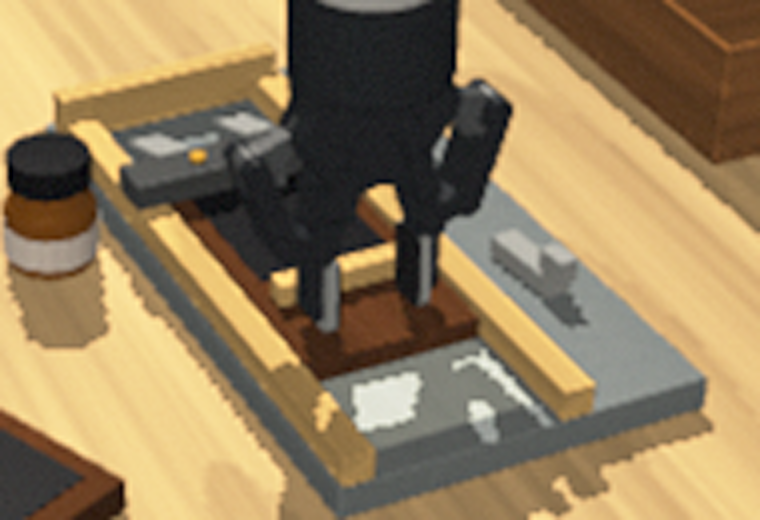

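The holder's front is now under the bridge, pressed flat and following the fingers.

```bash
python3 -m handwheel '[[[0,0,0,0.02,-0.01,0,40],[0,0,0,0.04,-0.01,0,40],[0,0,0,0.06,-0.01,0,40],[0,0,0,0.08,-0.01,0,40],[0,0,0,0.1,-0.01,0,40],[0,0,0,0.12,-0.01,0,40],[0,0,0,0.14,-0.01,0,40],[0,0,0,0.16,-0.01,0,40],[0,0,0,0.18,-0.01,0,40],[0,0,0,0.2,-0.01,0,40],[0,0,0,0.2,-0.01,0,40]]]'
python3 -c "from h import *;plan(-38,0,50)"
python3 -m handwheel '[[[0,0,0,0.02,-0.005,0,40],[0,0,0,0.04,-0.005,0,40],[0,0,0,0.06,-0.005,0,40],[0,0,0,0.08,-0.005,0,40],[0,0,0,0.1,-0.005,0,40],[0,0,0,0.12,-0.005,0,40],[0,0,0,0.14,-0.005,0,40],[0,0,0,0.14,-0.005,0,40]]]'
python3 -c "from h import *;plan(-38,0,50)"
```

```text
time_s: 8.35
tool_pos: [0.5902, -0.0747, 0.0536]
eef_rot: [2.166, 2.246, -0.004]
ft_force: [-1.5, -17.2, 28.5]
gripper_width: 0.0401
gripper_force: 13.9
t 8.35 shift [ 0.313 -0.011  0.019] turn [ 0.025  0.033 -0.008] w [ 0.587 -0.028  0.05 ] pos [ 0.5902 -0.0747  0.0536] q [-0.38  0.59  0.56  1.87 -0.42  0.78  0.44] F [ -1.5 -17.2  28.5] wid 0.0401
time_s: 9.15
tool_pos: [0.5898, -0.0566, 0.0537]
eef_rot: [2.166, 2.24, -0.004]
ft_force: [0.6, -23.8, 24.7]
gripper_width: 0.04
gripper_force: 20.0
t 9.15 shift [ 0.192 -0.013  0.021] turn [ 0.031  0.039 -0.014] w [ 0.587 -0.028  0.05 ] pos [ 0.5898 -0.0566  0.0537] q [-0.42  0.59  0.57  1.88 -0.41  0.77  0.4 ] F [  0.6 -23.8  24.7] wid 0.04
```

```bash
python3 -m handwheel '[[[0,0,0,0.02,-0.005,0,40],[0,0,0,0.04,-0.005,0,40],[0,0,0,0.06,-0.005,0,40],[0,0,0,0.08,-0.005,0,40],[0,0,0,0.1,-0.005,0,40],[0,0,0,0.12,-0.005,0,40],[0,0,0,0.14,-0.005,0,40],[0,0,0,0.14,-0.005,0,40]]]'
python3 -c "
from h import *;import cv2
plan(-38,0,50)
i=eyes.grab_frame('side')[200:330,290:480,::-1]
cv2.imwrite('pics/s4.png',cv2.resize(i,None,fx=4,fy=4,interpolation=cv2.INTER_CUBIC))"
```

```text
time_s: 9.95
tool_pos: [0.5885, -0.0351, 0.0537]
eef_rot: [2.166, 2.24, -0.002]
ft_force: [0.7, -21.9, 26.5]
gripper_width: 0.04
gripper_force: 20.5
t 9.95 shift [ 0.049 -0.01   0.023] turn [ 0.031  0.037 -0.014] w [ 0.587 -0.028  0.05 ] pos [ 0.5885 -0.0351  0.0537] q [-0.45  0.59  0.57  1.89 -0.41  0.77  0.37] F [  0.7 -21.9  26.5] wid 0.04
```

View pics/s4.png

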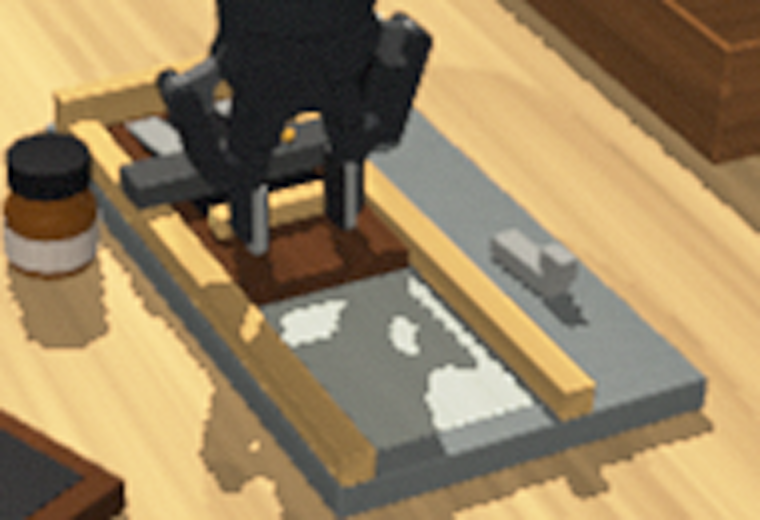

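The holder is under the bridge and the leaf springs, about 1–2 cm from the stop. I'll push on until the force rises.

```bash
python3 -m handwheel '[[[0,0,0,0.02,-0.005,0,40],[0,0,0,0.04,-0.005,0,40],[0,0,0,0.06,-0.005,0,40],[0,0,0,0.08,-0.005,0,40],[0,0,0,0.08,-0.005,0,40]]]'
python3 -m handwheel '[[[0,0,0,0.02,0,0,40],[0,0,0,0.04,0,0,40],[0,0,0,0.04,0,0,40]]]'
python3 -c "from h import *;plan(-38,0,50)"
```

```text
time_s: 10.5
tool_pos: [0.5877, -0.025, 0.0538]
eef_rot: [2.167, 2.236, -0.003]
ft_force: [-0.1, -25.3, 25.6]
gripper_width: 0.0403
gripper_force: 20.1
time_s: 10.8
tool_pos: [0.5877, -0.0247, 0.0538]
eef_rot: [2.165, 2.23, -0.01]
ft_force: [2.2, -35.0, 22.4]
gripper_width: 0.04
gripper_force: 22.0
t 10.8 shift [-0.02  -0.006  0.026] turn [ 0.037  0.055 -0.021] w [ 0.587 -0.028  0.05 ] pos [ 0.5877 -0.0247  0.0538] q [-0.48  0.58  0.58  1.89 -0.41  0.76  0.34] F [  2.2 -35.   22.4] wid 0.04
```

```bash
python3 -m handwheel '[[[0,0,0,0.02,0,0,40],[0,0,0,0.03,0,0,40],[0,0,0,0.03,0,0,40]]]'
python3 -m handwheel '[[[0,0,0,-0.02,0,0,40],[0,0,0,-0.04,0,-0.02,40],[0,0,0,-0.06,0,-0.04,40],[0,0,0,-0.07,0,-0.06,40],[0,0,0,-0.09,0,-0.1,40],[0,0,0,-0.12,0,-0.25,40],[0,0,0,-0.12,0,-0.5,40],[0,0,0,-0.12,0,-0.8,40],[0,0,0,-0.12,0,-0.8,40]]]'
python3 -m handwheel '[[[0,0,0,-0.3,0,-0.2,40],[0,0,0,-0.6,0,-0.2,40],[0,0,0,-1,0,-0.2,40],[0,0,0,-1,0,-0.2,40],[0,0,0,-1,0,-0.2,40]]]'
python3 -c "
from h import *;import cv2
i=eyes.grab_frame('top')[155:250,258:418,::-1]
cv2.imwrite('pics/t5.png',cv2.resize(i,None,fx=5,fy=5,interpolation=cv2.INTER_CUBIC))
cv2.imwrite('pics/w5.png',eyes.grab_frame('wrist')[:,:,::-1])"
```

```text
time_s: 11.1
tool_pos: [0.5876, -0.0245, 0.0539]
eef_rot: [2.163, 2.224, -0.014]
ft_force: [3.8, -41.4, 20.3]
gripper_width: 0.04
gripper_force: 23.8
time_s: 12.0
tool_pos: [0.5852, -0.0155, 0.1727]
eef_rot: [2.171, 2.26, 0.013]
ft_force: [-0.2, -0.1, -0.2]
gripper_width: 0.04
gripper_force: 0.0
time_s: 12.5
tool_pos: [0.5862, -0.1676, 0.1965]
eef_rot: [2.182, 2.26, -0.002]
ft_force: [-0.6, -0.3, -0.6]
gripper_width: 0.04
gripper_force: 0.0
```

View pics/w5.png

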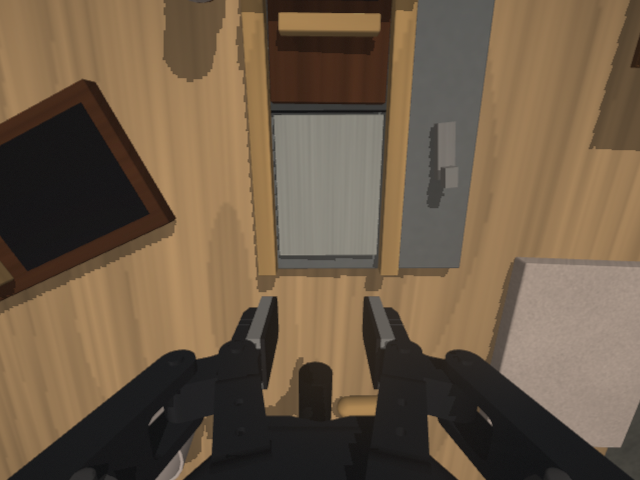

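View pics/t5.png

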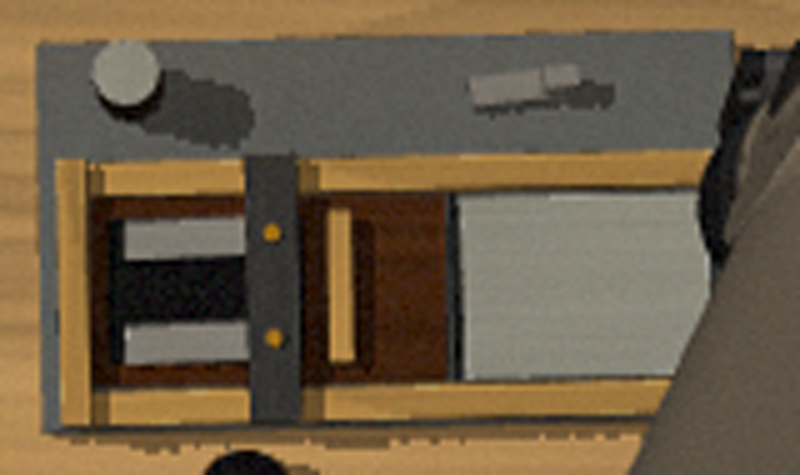

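The holder's front edge meets the stop face at crop x≈90. Its rear edge has gone from 695 to 446, about 119 mm, which is the travel to home. The leaves ride on top, the bed has sprung up behind, and the can and clip haven't moved.

```bash
python3 -c "from workcell import manip;print(manip.finish_job())"
```

```text
the job is handed in; nothing more can be done
None
```

The plate holder is home against the end stop, pressed down and pushed under the bridge and both leaf springs; the bed has sprung up behind it, the arm is clear, and the job was handed in after about 12.6 s of the allowed 48 s.

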